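# Change over the reading stands on the sorting table

### The arm

A 6-joint arm with a two-finger parallel gripper is mounted at the origin on the work surface. World frame = base frame: x ahead of the robot, y to its left, z up, the work surface at z = 0. Lengths are in mm, angles in rad, forces in N, time in s.
With the tool pointing down it reaches from about 300 to 850 mm from the base axis. Payload 5.4 kg.
Tool frame: the origin (TCP) lies midway between the tips of the shut fingers; the grasp point (between the pads) lies 19 mm behind it (grip_point_offset is the z of the grasp point in the tool frame, in mm); z points along the fingers, y is the direction in which the jaws open and shut (so a half turn about z gives the same grasp; the last joint's range is limited). The gripper opens to 85 mm and grips with 20 to 120 N. Pads are 22 mm wide; open, the fingers measure 114 mm over their backs; the gripper's body (76 mm by 85 mm) begins 54 mm behind the grasp point. The pads swing forward as they close: fully open they stand 13 mm farther back than shut.
Start: joints at [-1.496, 0.158, 1.597, -0, 1.386, -0.21], TCP at [161.532, -551.827, 195.199] pointing down, gripper open.
Joint ranges: [-2.91, 2.91], [-0.94, 2.29], [0.18, 2.7], [-1.29, 4.43], [0.17, 2.64], [-3, 3]. Speed limits (rad/s): [2.57, 2.57, 3.14, 3.14, 3.14, 3.14].

### API

Orientations are given as a rotation vector (axis times angle).
In Python, from station import * gives the robot as it stands. The module is installed in compiled form; this text tells all that it offers.
- The arm moves only by the tool jog_arm, never from a script. Its argument "commands" is a list that holds one entry, the list of rows, each a list of 7 numbers: the shift along the tool's x, y, z in cm, then the turn, a rotation vector about the tool's x, y, z in rad, then the finger opening in cm, from 0 to 8.54. In form: [[[x, y, z, rx, ry, rz, fingers], ...]]. A call has 1 to 8 rows; each row shifts and turns the commanded pose from where the row before left it, along the tool's axes as they then stand; what a row does not reach is not made up. A row lasts 1/10 s, in which the tool goes at most 50 mm and 8.59 degrees, less where a joint would pass 70% of its speed; a pose out of reach is approached as far as the arm can. A call with a gripper value outside its range is refused whole. The fingers move at their own pace and stop on an object; "force" is the grip in N (left out, the last holds). Time passes only in rows, so rows that do not move let the fingers close. It gives the time, the measured TCP pose, the force and the opening at its end, in the units of the state.
- observe(): the state, without advancing time (a new reading comes with each control period).
- read_camera(name): name is "scene" or "top" or "wrist"; returns a dict with "color" (400x640x3 uint8, red, green, blue), "camera_matrix" (3x3 intrinsics, pixels), "k1" (the pictures are not rectified: a ray, as slopes to the right and down, at radius r is drawn at 1 + k1 r^2 times it, then the intrinsics apply), "eye" and "rotation" of the camera in the world; the wrist camera has in their place "tool_from_camera" (4x4, takes a point from camera to tool coordinates, whose origin is the TCP and whose axes are the flange's). Camera axes: x right, y down, z forward; pixel columns grow to the right and rows downward; lengths in mm; the calibration is good to about 2 mm. A picture is of the moment at which its call begins: read the wrist's pose just before it. There is no depth.
- job_done(): hands the job in, once; it reports no verdict.
The state is a dict: "clock": time; "joint_pos": joint angles; "dq": joint speeds; "joint_efforts": joint torques, N m; "eef_pos": TCP position; "tool_rot": TCP orientation; "contact_force": force on the tool from outside, world axes, zero at the start; "moment": the same for the moment, N m; "width": opening from 0.0 (shut) to 1.0 (fully open).
Only numpy, scipy, OpenCV 4.12 (cv2) and the standard library are available. Lean on these libraries where they do the work, as an engineer would, in place of code of your own. Each camera call takes 0.05 s, during which the arm holds its last target.

### The job

A large register is coming to the sorting table next. Fold away the narrow reading stand that is standing open, and swing up the back of the wide folded one by its top bar, so that each snaps over and stays by itself: the narrow one flat, the wide one fully open.

Things in the scene. Friction and masses are not known exactly. Their poses are not given: they have to be found in the camera images.
- wide_stand (a joint): hinge of the wide stand's back (plywood in a steel frame, 200 mm wide), on a grey base plate fixed to the table; level axis 36 mm above the table. Starts folded. 0 = folded flat, 1.75 rad = open at its stop, leaning 10 deg past vertical. Over-centre spring: below about 0.9 rad the back drives itself shut, beyond about 1.1 open. 2 to 4 N at the bar move it
- wide_stand_bar (a point): middle of the wide stand's top bar: round steel, 12 mm thick, 160 mm free length, 160 mm from the hinge; folded, it lies 36 mm above bare table on the robot's side of the hinge, open, 193 mm up. A 58 mm window on its hinge side and free space on the other let vertical fingers straddle it through the swing. y along the bar, x from bar to hinge, z normal to the panel (up when folded)
- narrow_stand (a joint): hinge of the narrow stand's back (plywood in a steel frame, 120 mm wide), on a grey base plate fixed to the table; level axis 36 mm above the table. Starts open. 0 = folded flat, 1.75 rad = open at its stop, leaning 10 deg past vertical. Over-centre spring: below about 0.9 rad the back drives itself shut, beyond about 1.1 open. 2 to 4 N at the bar move it
- narrow_stand_bar (a point): middle of the narrow stand's top bar: round steel, 12 mm thick, 80 mm free length, 160 mm from the hinge; folded, it lies 36 mm above bare table on the robot's side of the hinge, open, 193 mm up. A 58 mm window on its hinge side and free space on the other let vertical fingers straddle it through the swing. y along the bar, x from bar to hinge, z normal to the panel (up when folded)
Not all that is in view belongs to the job. Leave any blue or turquoise look-alike of the part that bears narrow_stand alone.

How it is judged (in metres and radians):
At the end, for the whole second after the job is handed in: The wide stand's back is open at more than 1.60 rad (within about 9 degrees of its stop) and the narrow stand's back is folded, below 0.12 rad (7 degrees) (value of joint wide_stand above 1.6 rad and value of joint narrow_stand below 0.12 rad); the robot touches nothing.
It also fails if it takes over 58 s, if anything falls off the work surface, if the arm or the gripper's body presses on something with over 40 N, if the wrist force passes 120 N, or if a joint passes its speed limit or range.

## Working session

There is one attempt and no reset: what is moved stays moved. The work goes in short steps, Python scripts to look and compute and a tool call to move; the robot and the scene stay as the last step left them, time stands still between calls to the robot, and variables do not carry over. Pictures are saved under pics/ and viewed, and the job is handed in when it is done.

Besides the shell and the picture viewer there is one more tool, called in YAML: its name, and indented under it one key for each argument. jog_arm: Moves the arm, as the interface text tells. Its arguments: {"type":"object","properties":{"commands":{"type":"array"},"force":{"type":"number"}},"required":["commands"]}

```bash
mkdir -p pics; ls
python3 - <<'E'
from station import *
import cv2
s=observe();print(s)
for n in ("scene","top","wrist"):
    r=read_camera(n);cv2.imwrite(f"pics/{n}0.png",r["color"][:,:,::-1])
    print(n,{k:v for k,v in r.items() if k!="color"})
E
```

```text
pics
{'clock': 0.0, 'joint_pos': array([-1.49610223e+00,  1.59033800e-01,  1.59825641e+00, -2.61339148e-06,
        1.38620798e+00, -2.10130518e-01]), 'dq': array([-0.00023534, -0.00078712,  0.00010179, -0.00012594, -0.00115862,
       -0.00016266]), 'joint_efforts': array([ 6.83596209e-04, -3.95998943e+01, -3.31426370e+01, -1.82512135e-04,
        8.52247205e-03, -1.23807865e-05]), 'eef_pos': array([ 161.47898268, -551.15299913,  194.21343122]), 'tool_rot': array([-3.10790652e+00, -4.45621573e-01, -1.98394143e-04]), 'contact_force': array([-0.6168332 ,  0.15050482,  0.8954146 ]), 'moment': array([-0.01575293,  0.01175398,  0.0448606 ]), 'width': 0.9965969574674737}
scene {'camera_matrix': array([[502.31725701,   0.        , 313.40703995],
       [  0.        , 502.31725701, 203.22766795],
       [  0.        ,   0.        ,   1.        ]]), 'k1': 0.04812719947095806, 'eye': array([1030.2409146 ,  -71.00160828, 1001.67088358]), 'rotation': array([-1.9852897 , -1.82119768,  0.48735218])}
top {'camera_matrix': array([[506.62681506,   0.        , 332.43411185],
       [  0.        , 506.62681506, 192.80293727],
       [  0.        ,   0.        ,   1.        ]]), 'k1': -0.12129943409529947, 'eye': array([ 391.93479803,    7.4478418 , 1169.41847622]), 'rotation': array([-2.18903771,  2.18775002, -0.08793932])}
wrist {'camera_matrix': array([[299.06467784,   0.        , 319.55596599],
       [  0.        , 299.06467784, 200.45240928],
       [  0.        ,   0.        ,   1.        ]]), 'k1': -0.02906669333286187, 'tool_from_camera': array([[-5.94071440e-04, -9.49738991e-01, -3.13042323e-01,
         7.90466448e+01],
       [ 9.99998994e-01, -1.61102541e-04, -1.40896436e-03,
        -2.20807196e-01],
       [ 1.28771648e-03, -3.13042845e-01,  9.49738132e-01,
        -1.78377795e+02],
       [ 0.00000000e+00,  0.00000000e+00,  0.00000000e+00,
         1.00000000e+00]])}
```

View pics/scene0.png

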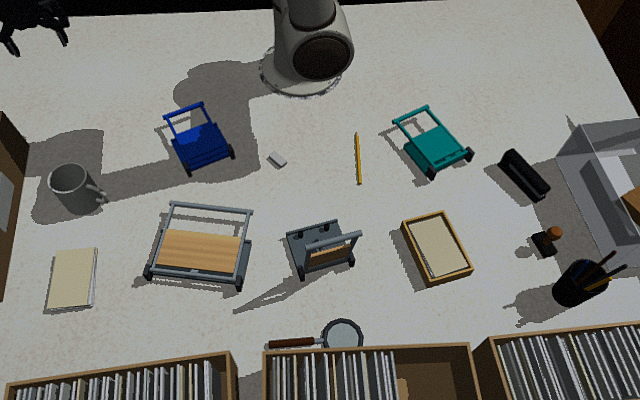

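View pics/top0.png

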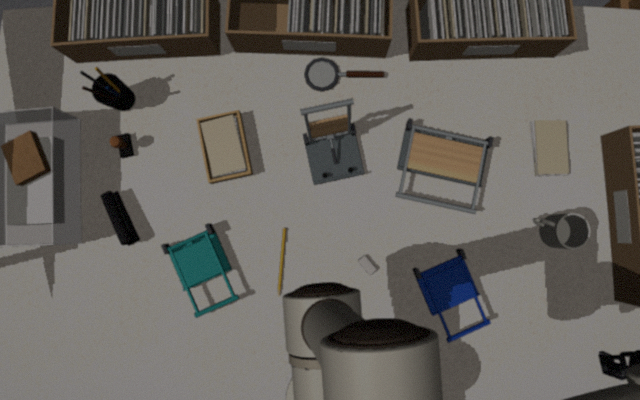

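View pics/wrist0.png

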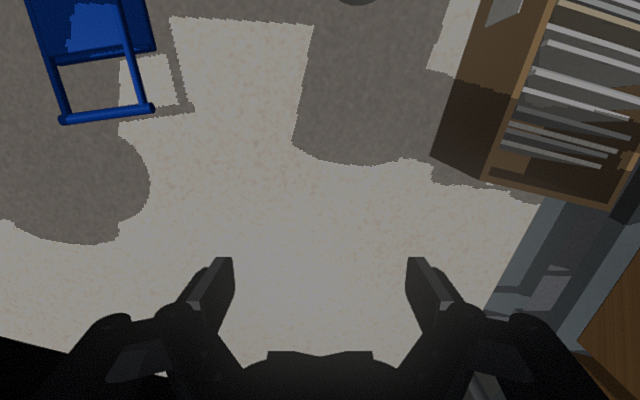

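The scene view shows the folded wide stand at about (203,245) and the open narrow stand at (322,250). The top view shows the wide one at (445,165) and the narrow one at (330,140). The blue and turquoise ones are decoys. I'll enlarge crops next.

Run:
```python
import cv2
for n,(x0,y0,x1,y1) in {"scene_w":(135,190,265,300),"scene_n":(270,205,380,295),"top_w":(385,110,505,220),"top_n":(290,90,380,195)}.items():
    im=cv2.imread(f"pics/{n.split('_')[0]}0.png")[y0:y1,x0:x1]
    k=5
    im=cv2.resize(im,None,fx=k,fy=k,interpolation=cv2.INTER_CUBIC)
    for u in range((x0+9)//10*10,x1,10):
        cv2.line(im,((u-x0)*k,0),((u-x0)*k,8 if u%50 else 20),(0,0,255),1)
        if u%20==0: cv2.putText(im,str(u),((u-x0)*k,22),0,.4,(0,0,255),1)
    for v in range((y0+9)//10*10,y1,10):
        cv2.line(im,(0,(v-y0)*k),(8,(v-y0)*k),(0,0,255),1)
        if v%20==0:cv2.putText(im,str(v),(10,(v-y0)*k+4),0,.4,(0,0,255),1)
    cv2.imwrite(f"pics/c_{n}.png",im)
```

```text
(no output)
```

View pics/c_scene_w.png

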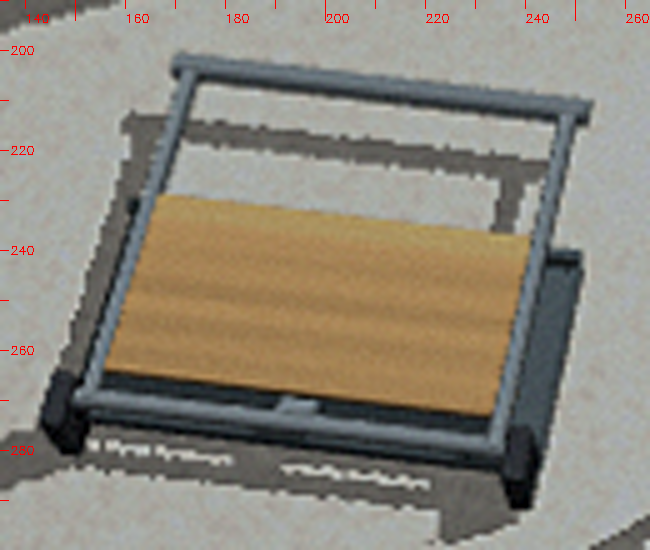

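View pics/c_scene_n.png

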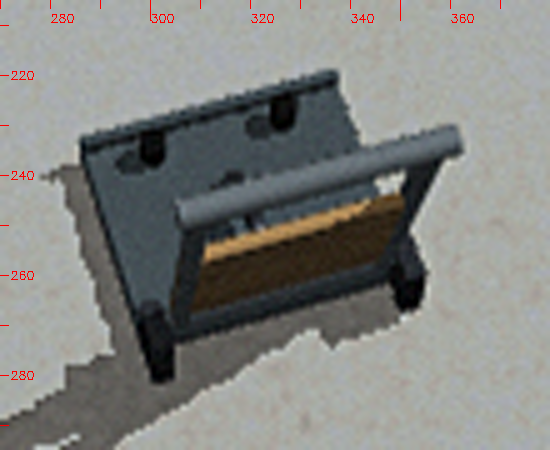

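View pics/c_top_w.png

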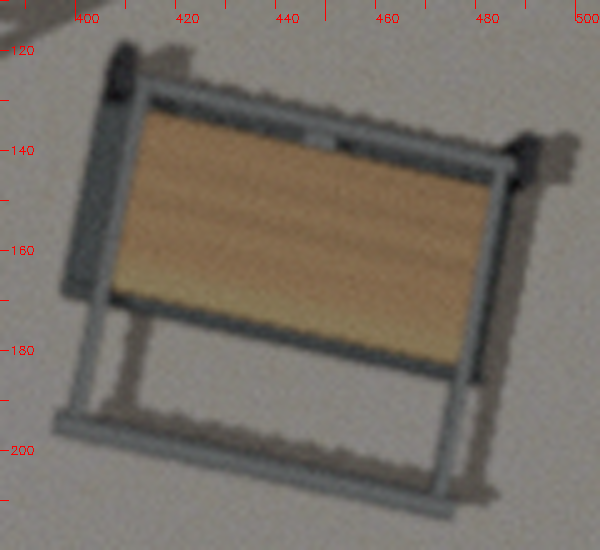

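View pics/c_top_n.png

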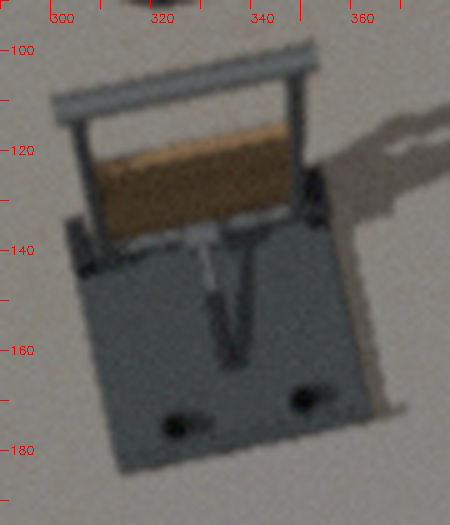

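```bash
cat > h.py <<'E'
import numpy as np, cv2, json
from scipy.spatial.transform import Rotation as R
C={'scene':dict(K=np.array([[502.31725701,0,313.40703995],[0,502.31725701,203.22766795],[0,0,1]]),k1=0.04812719947,eye=np.array([1030.2409146,-71.00160828,1001.67088358]),R=R.from_rotvec([-1.9852897,-1.82119768,0.48735218]).as_matrix()),
'top':dict(K=np.array([[506.62681506,0,332.43411185],[0,506.62681506,192.80293727],[0,0,1]]),k1=-0.12129943409,eye=np.array([391.93479803,7.4478418,1169.41847622]),R=R.from_rotvec([-2.18903771,2.18775002,-0.08793932]).as_matrix())}
def ray(c,uv):
    p=cv2.undistortPoints(np.array([[uv]],float),c['K'],np.array([c['k1'],0,0,0,0]))[0,0]
    d=c['R']@np.array([*p,1]);return d/np.linalg.norm(d)
def tri(obs):
    A=np.zeros((3,3));b=np.zeros(3)
    for c,uv in obs:
        d=ray(c,uv);M=np.eye(3)-np.outer(d,d);A+=M;b+=M@c['eye']
    p=np.linalg.solve(A,b)
    g=[np.linalg.norm((np.eye(3)-np.outer(ray(c,uv),ray(c,uv)))@(p-c['eye'])) for c,uv in obs]
    return p,max(g)
def plane(c,uv,z):
    d=ray(c,uv);return c['eye']+d*(z-c['eye'][2])/d[2]
def proj(c,P):
    q=c['R'].T@(np.asarray(P,float)-c['eye'])
    return cv2.projectPoints(q.reshape(1,1,3),np.zeros(3),np.zeros(3),c['K'],np.array([c['k1'],0,0,0,0]))[0][0,0]
E
python3 - <<'E'
from h import *
S,T=C['scene'],C['top']
for n,a,b in [("w barR",(169.4,202.4),(475.8,212.2)),("w barL",(253.2,212.4),(395.8,194.2)),("w hR",(150.6,269),(487,142.6)),("w hL",(235,279),(413,127)),
 ("n barR",(306.2,247.6),(353,101)),("n barL",(361.8,232.6),(300.6,112)),("n base front R",(286.5,234),(365.5,172)),("n base front L",(337,220),(314.5,184.5))]:
    p,g=tri([(S,a),(T,b)]);print(n,p.round(1),round(g,1),plane(S,a,36).round(1),plane(T,b,36).round(1))
E
```

```text
w barR [ 430.3 -325.2   37.6] 0.6 [ 429.4 -325.    36. ] [ 430.3 -326.3   36. ]
w barL [ 471.1 -142.3   37.7] 1.6 [ 470.4 -140.9   36. ] [ 471.  -144.1   36. ]
w hR [ 589.1 -353.7   40.6] 1.0 [ 587.2 -354.    36. ] [ 589.9 -356.3   36. ]
w hL [ 624.5 -183.6   36.9] 1.4 [ 624.3 -182.3   36. ] [ 624.6 -185.2   36. ]
n barR [643.  -39.3 196.8] 1.3 [565.8 -31.4  36. ] [684.3 -48.5  36. ]
n barL [621.1  63.3 195.9] 1.3 [540.   91.6  36. ] [658.4  70.9  36. ]
n base front R [522.9 -74.   23.2] 3.0 [530. -71.  36.] [521.1 -76.1  36. ]
n base front L [494.6  41.4  18.1] 2.3 [504.7  41.6  36. ] [492.7  38.7  36. ]
```

Both bars triangulate well. The wide bar's middle is at about (451,-234,37), with its hinge 160 mm away. The narrow bar's middle is at about (632,12,196), which matches the expected 193. I'll do the wide one first: translate, then yaw so the tool's y lies along the bar-to-hinge direction.

jog_arm:
  commands:
    - [[4,-2.4,0,0,0,0,6],[4,-2.4,0,0,0,0,6],[4,-2.4,0,0,0,0,6],[4,-2.4,0,0,0,0,6],[0,0,0,0,0,-0.14,6],[0,0,0,0,0,-0.14,6],[0,0,0,0,0,-0.14,6],[0,0,0,0,0,-0.14,6]]
  force: 30

```text
clock: 0.95
eef_pos: [288.2, -414.3, 194.9]
tool_rot: [-2.861, -1.297, -0.0]
contact_force: [0.1, -0.7, -0.4]
width: 0.703
```

```bash
cat > go.py <<'E'
import sys
from station import *
from h import *
def to(x,y,z,yaw):   # yaw of tool y axis; prints total delta in current tool frame
    s=observe();M=R.from_rotvec(s['tool_rot']).as_matrix()
    yv=np.array([np.cos(yaw),np.sin(yaw),0]);zv=np.array([0,0,-1.]);G=np.column_stack([np.cross(yv,zv),yv,zv])
    rv=R.from_matrix(M.T@G).as_rotvec()
    d=np.array([x,y,z])-s['eef_pos']
    print('t',round(s['clock'],2),'pos',s['eef_pos'].round(1),'F',s['contact_force'].round(1),'w',round(s['width']*85.4,1),'q',s['joint_pos'].round(2))
    print('d now-frame cm',(M.T@d/10).round(2),'rot',rv.round(3),'d goal-frame cm',(G.T@d/10).round(2))
if __name__=="__main__": to(*map(float,sys.argv[1:]))
E
python3 go.py 450.7 -233.7 130 -0.22
```

```text
t 0.95 pos [ 288.2 -414.3  194.9] F [ 0.1 -0.7 -0.4] w 60.1 q [-1.2  -0.02  1.79 -0.    1.38 -0.48]
d now-frame cm [24.29  0.32  6.5 ] rot [-0.  -0.  -0.5] d goal-frame cm [21.18 11.92  6.49]
```

jog_arm:
  commands:
    - [[0,0,0,0,0,-0.125,6],[0,0,0,0,0,-0.125,6],[0,0,0,0,0,-0.125,6],[0,0,0,0,0,-0.125,6],[4,2.2,0.8,0,0,0,6],[4,2.2,0.8,0,0,0,6],[4,2.2,0.8,0,0,0,6],[4,2.2,0.8,0,0,0,6]]

```text
clock: 1.75
eef_pos: [410.5, -277.0, 162.8]
tool_rot: [2.458, 1.956, 0.0]
contact_force: [-0.0, -0.5, -0.1]
width: 0.704
```

```bash
python3 go.py 450.7 -233.7 130 -0.22
```

```text
t 1.75 pos [ 410.5 -277.   162.8] F [-0.  -0.5 -0.1] w 60.1 q [-0.84 -0.02  1.85  0.    1.31 -0.61]
d now-frame cm [5.13 2.94 3.28] rot [ 0.    -0.    -0.007] d goal-frame cm [5.11 2.98 3.28]
```

jog_arm:
  commands:
    - [[2.6,1.5,0,0,0,-0.007,6],[2.5,1.5,0,0,0,0,6],[0,0,0,0,0,0,6]]

```text
clock: 2.05
eef_pos: [451.7, -232.8, 162.8]
tool_rot: [-2.446, -1.97, -0.001]
contact_force: [-0.5, -0.4, 0.1]
width: 0.7
```

```bash
cat > wr.py <<'E'
import sys
from station import *
from h import *
s=observe();r=read_camera("wrist")
n=sys.argv[1];cv2.imwrite(f"pics/{n}.png",r["color"][:,:,::-1])
np.savez(f"pics/{n}.npz",pos=s['eef_pos'],rot=s['tool_rot'],K=r['camera_matrix'],k1=r['k1'],T=r['tool_from_camera'])
E
cat >> h.py <<'E'
def wcam(n):
    f=np.load(f"pics/{n}.npz");M=R.from_rotvec(f['rot']).as_matrix();T=f['T']
    return dict(K=f['K'],k1=float(f['k1']),eye=f['pos']+M@T[:3,3],R=M@T[:3,:3])
E
python3 wr.py w1
python3 - <<'E'
from h import *
W=wcam('w1')
for P in [(450.7,-233.7,36),(430.3,-325.2,36),(471,-143,36),(606.8,-268.7,36)]: print(proj(W,P))
E
python3 go.py 450.7 -233.7 130 -0.22
```

```text
[320.35694995 183.3998677 ]
[319.97293606 262.18816447]
[320.88859101  89.86395205]
[471.01914608 184.36774226]
t 2.1 pos [ 450.7 -234.2  162.9] F [-0.7 -0.2 -0.8] w 60.0 q [-0.72  0.01  1.82 -0.    1.31 -0.5 ]
d now-frame cm [ 0.04 -0.01  3.29] rot [-0.001 -0.     0.004] d goal-frame cm [ 0.05 -0.01  3.29]
```

View pics/w1.png

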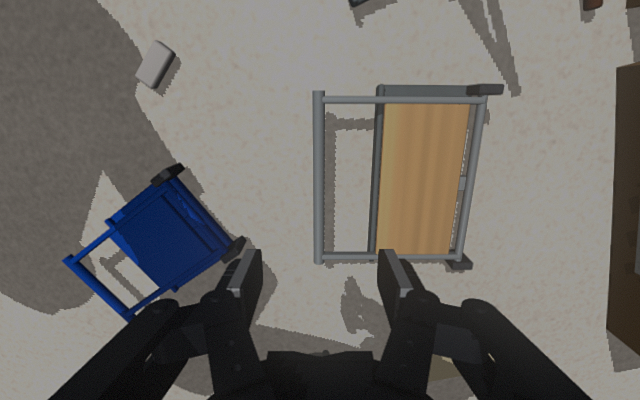

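The wrist view shows the bar at column 319, rows 90–263. My prediction was column 320, rows 90–262, so position and yaw agree. The descent is next, with a 40 mm opening so the hinge-side finger clears the window.

jog_arm:
  commands:
    - [[0,0,2,0,0,0,4],[0,0,2.5,0,0,0,4],[0,0,2.5,0,0,0,4],[0,0,2.5,0,0,0,4],[0,0,1.5,0,0,0,4],[0,0,1.5,0,0,0,4],[0,0,1.3,0,0,0,4],[0,0,0.4,0,0,0,4]]

```text
clock: 2.9
eef_pos: [448.9, -235.3, 19.7]
tool_rot: [-2.45, -1.962, 0.001]
contact_force: [-0.2, 0.2, -0.1]
width: 0.467
```

```bash
python3 go.py 450.7 -233.7 20 -0.22;python3 wr.py w2
```

```text
t 2.9 pos [ 448.9 -235.3   19.7] F [-0.2  0.2 -0.1] w 39.9 q [-0.72  0.2   1.92 -0.    1.02 -0.5 ]
d now-frame cm [ 0.19  0.14 -0.03] rot [-0.002 -0.001 -0.   ] d goal-frame cm [ 0.19  0.14 -0.03]
```

View pics/w2.png

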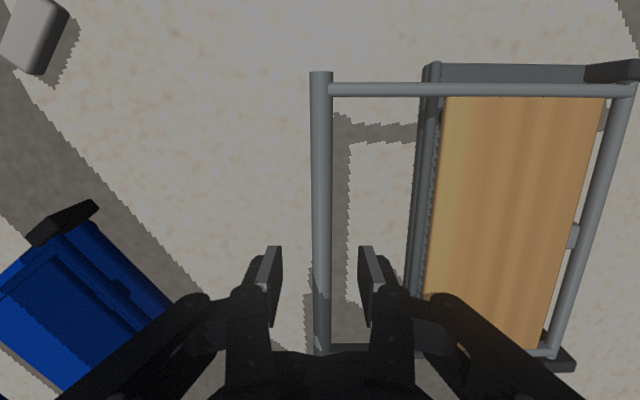

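The bar sits at column 321, midway between the pads (280 and 360). Closing now.

jog_arm:
  commands:
    - [[0,0.1,0,0,0,0,3],[0,0,0,0,0,0,1],[0,0,0,0,0,0,0.8],[0,0,0,0,0,0,0.8],[0,0,0,0,0,0,0.8]]
  force: 30

```text
clock: 3.45
eef_pos: [451.4, -235.8, 21.5]
tool_rot: [2.45, 1.965, 0.0]
contact_force: [0.7, -0.0, 0.1]
width: 0.093
```

```bash
python3 go.py 450.7 -233.7 20 -0.22
python3 - <<'E'
import numpy as np
# arc steps: tool y=h, tool z=down. dy=160(cos a - cos b), dz=-160(sin b - sin a)
th=np.append(np.arange(0,1.75,.1),1.75)
for a,b in zip(th[:-1],th[1:]): print(round(b,2),round(16*(np.cos(a)-np.cos(b)),2),round(-16*(np.sin(b)-np.sin(a)),2))
E
```

```text
t 3.45 pos [ 451.4 -235.8   21.5] F [ 0.7 -0.   0.1] w 7.9 q [-0.72  0.2   1.92 -0.    1.02 -0.5 ]
d now-frame cm [ 0.18 -0.12  0.15] rot [0.001 0.    0.001] d goal-frame cm [ 0.18 -0.12  0.15]
0.1 0.08 -1.6
0.2 0.24 -1.58
0.3 0.4 -1.55
0.4 0.55 -1.5
0.5 0.7 -1.44
0.6 0.84 -1.36
0.7 0.97 -1.27
0.8 1.09 -1.17
0.9 1.2 -1.06
1.0 1.3 -0.93
1.1 1.39 -0.8
1.2 1.46 -0.65
1.3 1.52 -0.5
1.4 1.56 -0.35
1.5 1.59 -0.19
1.6 1.6 -0.03
1.7 1.59 0.13
1.75 0.79 0.12
```

```bash
python3 wr.py w3
python3 - <<'E'
from station import *
import cv2
for n,(x0,y0,x1,y1) in {"scene":(120,150,300,320),"top":(370,90,520,240)}.items():
    r=read_camera(n)["color"][:,:,::-1][y0:y1,x0:x1]; cv2.imwrite(f"pics/{n}3.png",cv2.resize(r,None,fx=3.5,fy=3.5,interpolation=cv2.INTER_CUBIC))
E
```

```text
(no output)
```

View pics/w3.png

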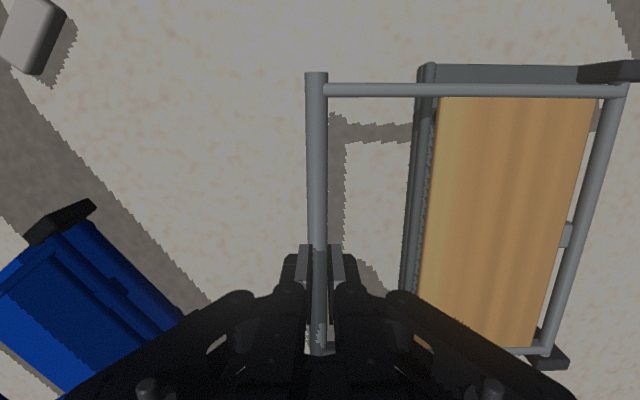

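View pics/scene3.png

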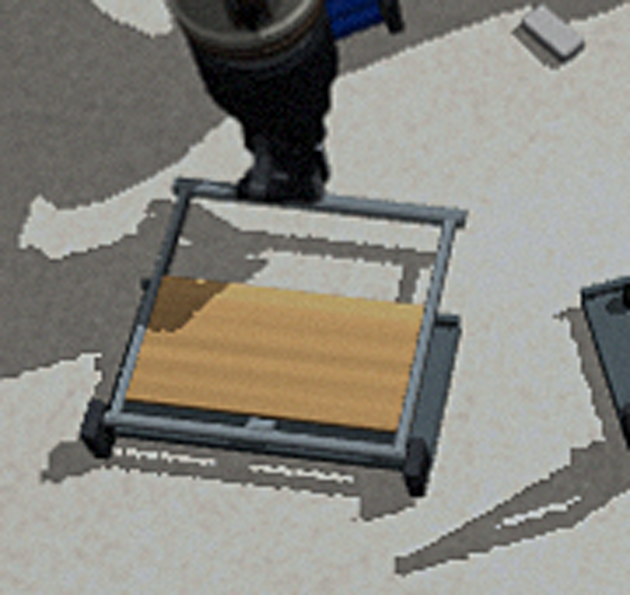

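The bar is visible between the pads (bar at columns 311–328, pads just outside), although the width reads 7.9 mm and the bar is 12. I'll squeeze further to see whether the fingers stop on it.

jog_arm:
  commands:
    - [[0,0,0,0,0,0,0.2],[0,0,0,0,0,0,0],[0,0,0,0,0,0,0]]
  force: 30

```text
clock: 3.9
eef_pos: [451.2, -235.6, 21.2]
tool_rot: [-2.451, -1.965, 0.0]
contact_force: [0.1, -0.1, 1.3]
width: -0.0
```

```bash
python3 wr.py w4
python3 - <<'E'
import cv2
im=cv2.imread("pics/w4.png")[220:400,220:420]
cv2.imwrite("pics/w4c.png",cv2.resize(im,None,fx=3.3,fy=3.3,interpolation=cv2.INTER_CUBIC))
from station import *
for n,(x0,y0,x1,y1) in {"scene":(160,150,260,230)}.items():
    r=read_camera(n)["color"][:,:,::-1][y0:y1,x0:x1]; cv2.imwrite(f"pics/{n}4.png",cv2.resize(r,None,fx=7,fy=7,interpolation=cv2.INTER_CUBIC))
E
```

```text
(no output)
```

View pics/w4c.png

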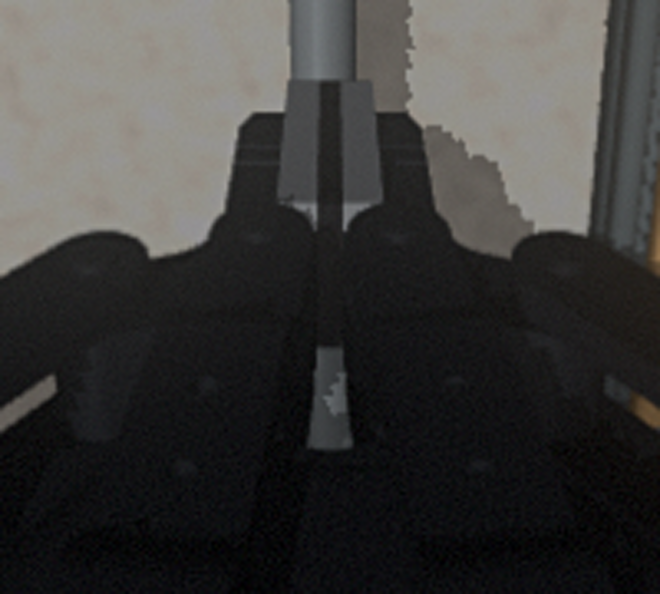

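View pics/scene4.png

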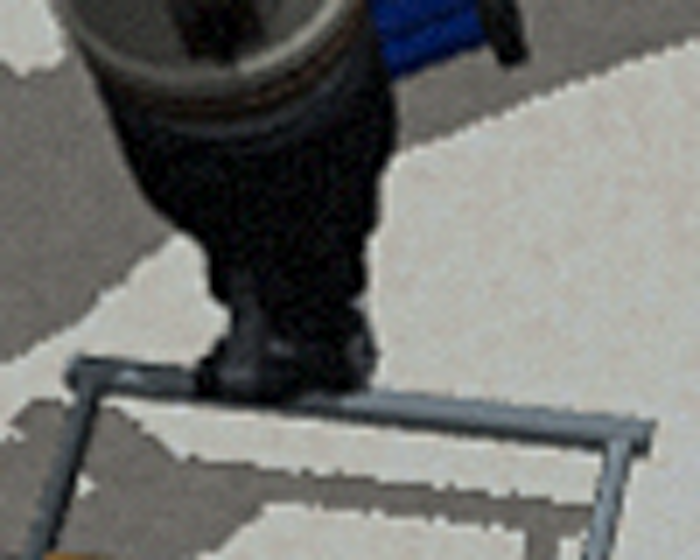

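Run:
```python
from h import *
W=wcam('w4');f=np.load('pics/w4.npz');M=R.from_rotvec(f['rot']).as_matrix();pos=f['pos']
print(pos)
for t in [(0,0,0),(11,0,0),(-11,0,0),(11,0,-38),(-11,0,-38),(11,0,-19)]: print(t,proj(W,pos+M@np.array(t)), proj(C['scene'],pos+M@np.array(t)),proj(C['top'],pos+M@np.array(t)))
for P in [(430.3,-325.2,36),(471,-143,36),(450.7,-233.7,36)]: print(proj(W,P),proj(C['scene'],P))
```

```text
[ 451.20465646 -235.5942048    21.16268406]
(0, 0, 0) [321.53609379 231.58811508] [211.07502309 211.31582881] [434.80749872 203.34514795]
(11, 0, 0) [321.56191642 215.77572665] [215.91071008 211.89554254] [430.14524898 202.3013234 ]
(-11, 0, 0) [321.51087432 246.83897492] [206.2417743  210.73658752] [439.46370997 204.3879023 ]
(11, 0, -38) [321.85860064 242.16676294] [213.23042044 203.20278509] [433.57683394 201.37726554]
(-11, 0, -38) [321.78185025 278.9571392 ] [203.27275924 202.01535724] [443.20261787 203.5345115 ]
(11, 0, -19) [321.69491527 227.59725273] [214.59070263 207.61320042] [431.83276564 201.84696463]
[320.07558718 359.92601192] [169.28293156 202.7373414 ]
[320.35224101  71.93816093] [252.25590707 212.72201274]
[320.13233072 239.04566884] [210.86122624 207.71991943]
```

The fingers shut fully without gripping the bar, and the tips appear about 30–40 mm higher in both views than the reported TCP. I'll check that by lowering the shut fingers onto the bar in small steps and watching the force.

jog_arm:
  commands:
    - [[0,0,0.4,0,0,0,0],[0,0,0.4,0,0,0,0]]

```text
clock: 4.2
eef_pos: [451.3, -235.7, 13.0]
tool_rot: [2.451, 1.965, 0.0]
contact_force: [-0.4, 0.4, -0.9]
width: 0.003
```

jog_arm:
  commands:
    - [[0,0,0.3,0,0,0,0],[0,0,0,0,0,0,0]]

```text
clock: 4.4
eef_pos: [450.7, -235.2, 9.4]
tool_rot: [-2.45, -1.964, 0.0]
contact_force: [-0.6, 0.0, -0.2]
width: -0.003
```

jog_arm:
  commands:
    - [[0,0,0.3,0,0,0,0],[0,0,0,0,0,0,0]]

```text
clock: 4.6
eef_pos: [451.0, -235.5, 6.8]
tool_rot: [-2.45, -1.965, 0.0]
contact_force: [0.3, -0.0, 1.2]
width: -0.0
```

```bash
python3 go.py 451 -235 10 -0.22; python3 wr.py w5
python3 - <<'E'
import cv2
im=cv2.imread("pics/w5.png")[180:340,220:420]
cv2.imwrite("pics/w5c.png",cv2.resize(im,None,fx=3.3,fy=3.3,interpolation=cv2.INTER_CUBIC))
from station import *
for n,(x0,y0,x1,y1) in {"scene":(160,150,260,230)}.items():
    r=read_camera(n)["color"][:,:,::-1][y0:y1,x0:x1]; cv2.imwrite(f"pics/{n}5.png",cv2.resize(r,None,fx=7,fy=7,interpolation=cv2.INTER_CUBIC))
E
```

```text
t 4.6 pos [ 451.  -235.5    6.8] F [ 0.3 -0.   1.2] w -0.0 q [-0.72  0.23  1.92 -0.    0.99 -0.5 ]
d now-frame cm [ 0.04 -0.01 -0.32] rot [-0.001 -0.     0.001] d goal-frame cm [ 0.04 -0.01 -0.32]
```

View pics/w5c.png

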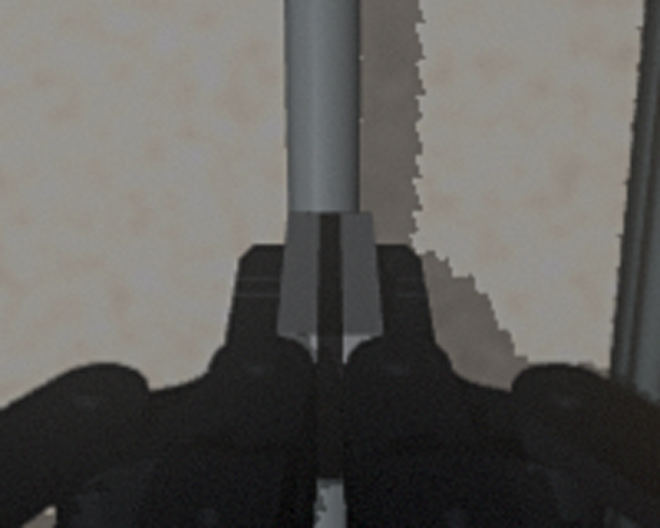

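View pics/scene5.png

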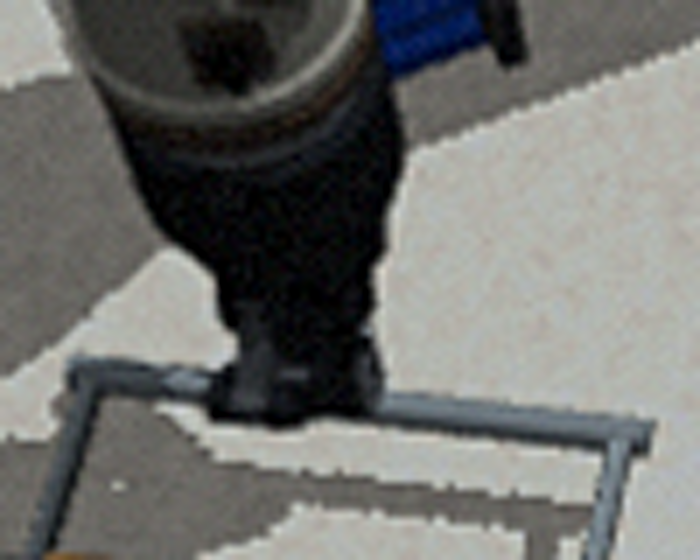

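jog_arm:
  commands:
    - [[0,0,0.3,0,0,0,0],[0,0,0,0,0,0,0]]

```text
clock: 4.9
eef_pos: [451.7, -236.0, 5.6]
tool_rot: [2.45, 1.965, -0.0]
contact_force: [-2.9, 2.4, 10.4]
width: 0.001
```

jog_arm:
  commands:
    - [[0,0,0.3,0,0,0,0],[0,0,0,0,0,0,0]]

```text
clock: 5.1
eef_pos: [451.9, -236.2, 5.1]
tool_rot: [-2.45, -1.966, 0.001]
contact_force: [-11.4, 8.6, 33.2]
width: 0.002
```

jog_arm:
  commands:
    - [[0,0,0.2,0,0,0,0],[0,0,0,0,0,0,0]]

```text
clock: 5.3
eef_pos: [452.0, -236.3, 4.8]
tool_rot: [-2.449, -1.966, 0.002]
contact_force: [-15.8, 11.8, 47.5]
width: -0.001
```

Contact comes at TCP z ≈ 5.9 with the bar top at 42, so the real fingertips end about 36 mm short of the reported TCP. That agrees with both camera views, and I'll allow for it from here. I'll back off, open, go deeper and grasp.

jog_arm:
  commands:
    - [[0,0,-2.5,0,0,0,0],[0,0,-1.5,0,0,0,0],[0,0,0,0,0,0,4],[0,0,0,0,0,0,4],[0,0,0,0,0,0,4],[0,0,0,0,0,0,4]]

```text
clock: 5.9
eef_pos: [450.5, -235.0, 38.0]
tool_rot: [-2.449, -1.964, 0.001]
contact_force: [-0.1, -0.1, 0.0]
width: 0.468
```

```bash
python3 go.py 450.7 -234.5 -17 -0.22
```

```text
t 5.9 pos [ 450.5 -235.    38. ] F [-0.1 -0.1  0. ] w 39.9 q [-0.72  0.17  1.91  0.    1.06 -0.5 ]
d now-frame cm [0.05 0.02 5.5 ] rot [-0.002 -0.001  0.001] d goal-frame cm [0.05 0.01 5.5 ]
```

jog_arm:
  commands:
    - [[0,0,1.5,0,0,0,4],[0,0,1.5,0,0,0,4],[0,0,0.8,0,0,0,4],[0,0,0.4,0,0,0,4]]

```text
clock: 6.3
eef_pos: [450.4, -234.9, -4.1]
tool_rot: [-2.449, -1.964, 0.001]
contact_force: [-0.6, 1.2, -0.3]
width: 0.469
```

jog_arm:
  commands:
    - [[0,0,0.6,0,0,0,4],[0,0,0.6,0,0,0,4],[0,0,0,0,0,0,4],[0,0,0,0,0,0,1.5],[0,0,0,0,0,0,0.4],[0,0,0,0,0,0,0.4],[0,0,0,0,0,0,0.4],[0,0,0,0,0,0,0.4]]
  force: 30

```text
clock: 7.1
eef_pos: [450.0, -235.5, -14.4]
tool_rot: [-2.448, -1.965, 0.003]
contact_force: [-5.5, 0.4, 4.9]
width: 0.124
```

Width stops at 10.6 mm with a contact force, so the bar is held. Starting the swing along the arc.

jog_arm:
  commands:
    - [[0,0.08,-1.6,0,0,0,0.4],[0,0.24,-1.58,0,0,0,0.4],[0,0.4,-1.55,0,0,0,0.4],[0,0,0,0,0,0,0.4]]

```text
clock: 7.5
eef_pos: [456.5, -236.9, 33.3]
tool_rot: [-2.447, -1.965, 0.004]
contact_force: [-6.9, -0.6, -0.9]
width: 0.126
```

```bash
python3 go.py 457.5 -236 32 -0.22;python3 wr.py w6
python3 - <<'E'
import cv2
from station import *
for n,(x0,y0,x1,y1) in {"scene":(110,130,290,310)}.items():
    r=read_camera(n)["color"][:,:,::-1][y0:y1,x0:x1]; cv2.imwrite(f"pics/{n}6.png",cv2.resize(r,None,fx=3,fy=3,interpolation=cv2.INTER_CUBIC))
E
```

```text
t 7.5 pos [ 456.5 -236.9   33.3] F [-6.9 -0.6 -0.9] w 10.8 q [-0.71  0.2   1.9  -0.    1.05 -0.49]
d now-frame cm [0.1  0.08 0.13] rot [-0.004  0.     0.002] d goal-frame cm [0.1  0.07 0.13]
```

View pics/scene6.png

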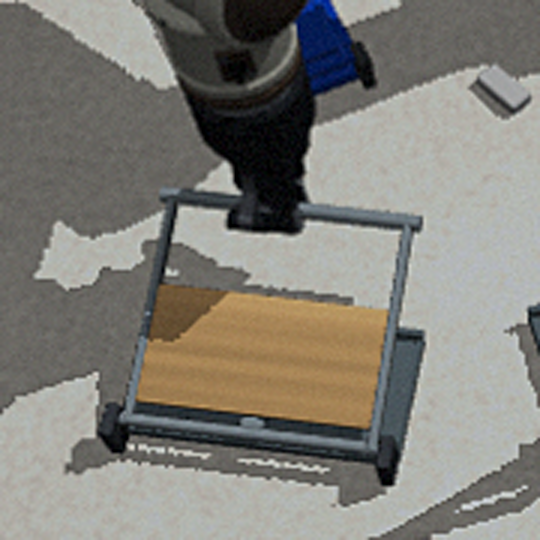

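The bar is rising with the gripper and forces are small. Continuing.

jog_arm:
  commands:
    - [[0,0.5,-1.5,0,0,0,0.4],[0,0.7,-1.44,0,0,0,0.4],[0,0.84,-1.36,0,0,0,0.4],[0,0.97,-1.27,0,0,0,0.4],[0,1.09,-1.17,0,0,0,0.4],[0,1.2,-1.06,0,0,0,0.4],[0,1.3,-0.93,0,0,0,0.4]]

```text
clock: 8.3
eef_pos: [519.4, -250.7, 122.6]
tool_rot: [-2.445, -1.962, 0.008]
contact_force: [-9.1, 6.1, 13.0]
width: 0.126
```

```bash
python3 go.py 519.5 -250.8 118.6 -0.22;python3 - <<'E'
import cv2
from station import *
for n,(x0,y0,x1,y1) in {"scene":(110,130,290,310)}.items():
    r=read_camera(n)["color"][:,:,::-1][y0:y1,x0:x1]; cv2.imwrite(f"pics/{n}7.png",cv2.resize(r,None,fx=3,fy=3,interpolation=cv2.INTER_CUBIC))
E
```

```text
t 8.3 pos [ 519.4 -250.7  122.6] F [-9.1  6.1 13. ] w 10.7 q [-0.66  0.23  1.66 -0.    1.26 -0.44]
d now-frame cm [-0.    0.01  0.4 ] rot [-0.009 -0.     0.002] d goal-frame cm [-0.    0.01  0.4 ]
```

View pics/scene7.png

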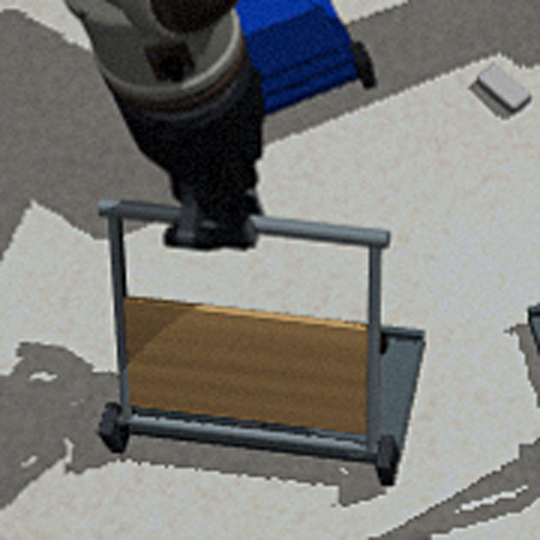

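jog_arm:
  commands:
    - [[0,1.39,-0.6,0,0,0,0.4],[0,1.46,-0.5,0,0,0,0.4],[0,1.52,-0.45,0,0,0,0.4],[0,1.56,-0.35,0,0,0,0.4],[0,1.59,-0.19,0,0,0,0.4],[0,1.6,-0.03,0,0,0,0.4],[0,1.5,0.13,0,0,0,0.4]]

```text
clock: 9.05
eef_pos: [629.4, -274.8, 143.5]
tool_rot: [2.446, 1.963, 0.006]
contact_force: [1.6, 1.8, 8.1]
width: 0.124
```

```bash
python3 go.py 632 -274.6 141.5 -0.22;python3 - <<'E'
import cv2
from station import *
for n,(x0,y0,x1,y1) in {"scene":(110,130,290,310)}.items():
    r=read_camera(n)["color"][:,:,::-1][y0:y1,x0:x1]; cv2.imwrite(f"pics/{n}8.png",cv2.resize(r,None,fx=3,fy=3,interpolation=cv2.INTER_CUBIC))
E
```

```text
t 9.05 pos [ 629.4 -274.8  143.5] F [1.6 1.8 8.1] w 10.6 q [-0.59  0.48  1.31  0.    1.35 -0.37]
d now-frame cm [0.07 0.25 0.21] rot [0.007 0.001 0.002] d goal-frame cm [0.07 0.25 0.2 ]
```

View pics/scene8.png

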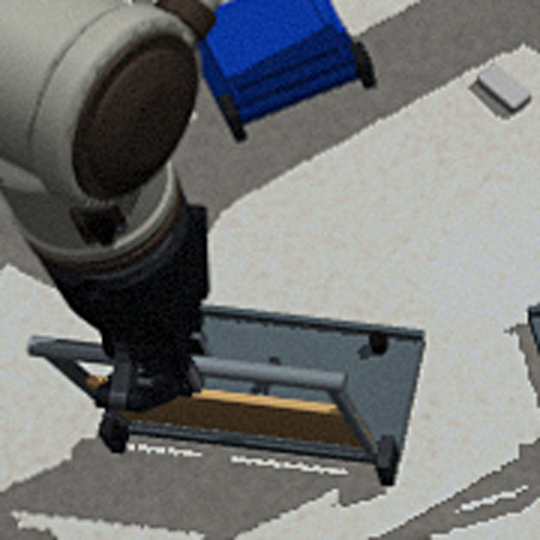

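The back is near its stop. Releasing and lifting straight up.

jog_arm:
  commands:
    - [[0,0,0,0,0,0,5],[0,0,0,0,0,0,5],[0,0,0,0,0,0,5],[0,0,0,0,0,0,5],[0,0,-1.5,0,0,0,5],[0,0,-3,0,0,0,5],[0,0,-4,0,0,0,5],[0,0,-2,0,0,0,5]]

```text
clock: 9.9
eef_pos: [627.5, -275.5, 250.5]
tool_rot: [2.446, 1.961, 0.003]
contact_force: [-0.3, 0.2, 0.3]
width: 0.585
```

```bash
python3 go.py 632 12 240 0.21;python3 - <<'E'
import cv2
from station import *
for n,(x0,y0,x1,y1) in {"scene":(110,130,290,310)}.items():
    r=read_camera(n)["color"][:,:,::-1];cv2.imwrite("pics/scene9.png",r)
E
```

```text
t 9.9 pos [ 627.5 -275.5  250.5] F [-0.3  0.2  0.3] w 50.0 q [-0.59  0.41  1.18 -0.    1.54 -0.37]
d now-frame cm [28.16 -5.81  0.94] rot [ 0.005  0.004 -0.429] d goal-frame cm [28.02  6.44  1.05]
```

View pics/scene9.png

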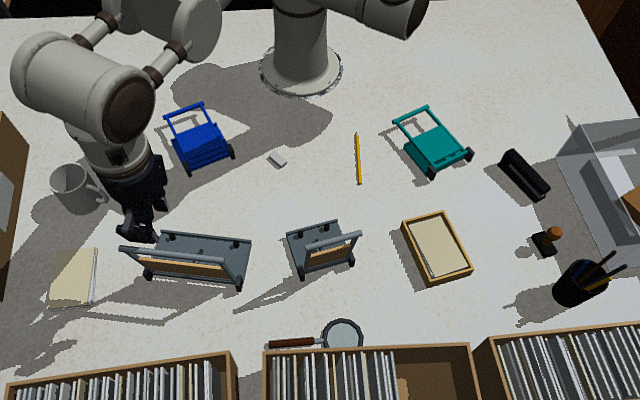

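The wide stand is open. Moving over the narrow bar.

jog_arm:
  commands:
    - [[0,0,0,0,0,-0.14,5],[0,0,0,0,0,-0.14,5],[0,0,0,0,0,-0.149,5],[4,0.9,0,0,0,0,5],[4,0.9,0,0,0,0,5],[4,0.9,0,0,0,0,5],[4,0.9,0,0,0,0,5],[4,0.9,0,0,0,0,5]]

```text
clock: 10.75
eef_pos: [628.3, -68.1, 245.2]
tool_rot: [1.977, 2.441, 0.0]
contact_force: [0.4, 0.6, 0.7]
width: 0.585
```

```bash
python3 go.py 632 12 240 0.21
```

```text
t 10.75 pos [628.3 -68.1 245.2] F [0.4 0.6 0.7] w 49.9 q [-0.3   0.28  1.36  0.    1.5  -0.51]
d now-frame cm [7.75 2.03 0.52] rot [ 0.  0. -0.] d goal-frame cm [7.75 2.03 0.52]
```

jog_arm:
  commands:
    - [[3.9,1,0,0,0,0,5],[3.9,1,0,0,0,0,5],[0,0,0,0,0,0,5]]

```text
clock: 11.05
eef_pos: [631.6, 15.7, 245.2]
tool_rot: [-1.969, -2.447, -0.002]
contact_force: [-0.0, -0.7, -0.5]
width: 0.587
```

```bash
python3 go.py 632 12 240 0.21; python3 wr.py n1
python3 - <<'E'
from h import *
W=wcam('n1')
for P in [(643,-39.3,194),(621.1,63.3,194),(632,12,194)]: print(proj(W,P))
E
```

```text
t 11.05 pos [631.6  15.7 245.2] F [-0.  -0.7 -0.5] w 50.1 q [-0.17  0.28  1.36  0.    1.5  -0.38]
d now-frame cm [-0.38 -0.04  0.52] rot [ 0.001 -0.002  0.005] d goal-frame cm [-0.37 -0.03  0.52]
[320.42524405 267.43576513]
[321.18255717 146.27935244]
[320.72040001 210.88567107]
```

View pics/n1.png

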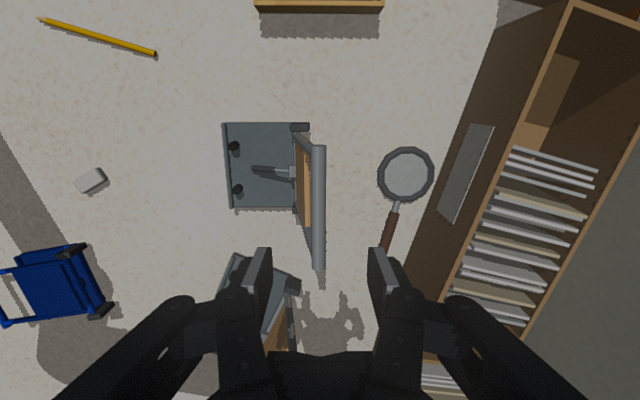

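The wrist view shows the narrow bar at column 319, rows 146–268, against a prediction of column 321, rows 146–267. Descending to straddle and grip it with the real tips 16 mm below the bar's axis.

jog_arm:
  commands:
    - [[-0.3,0,2,0,0,0,5],[0,0,2.5,0,0,0,5],[0,0,2,0,0,0,5],[0,0,1.5,0,0,0,5],[0,0,1.3,0,0,0,5],[0,0,1,0,0,0,5],[0,0,0,0,0,0,5]]

```text
clock: 11.8
eef_pos: [631.8, 7.7, 140.2]
tool_rot: [-1.975, -2.44, 0.002]
contact_force: [0.5, 0.8, -0.5]
width: 0.583
```

```bash
python3 go.py 632 12 142 0.21; python3 wr.py n2
```

```text
t 11.8 pos [631.8   7.7 140.2] F [ 0.5  0.8 -0.5] w 49.8 q [-0.18  0.35  1.48 -0.    1.31 -0.39]
d now-frame cm [ 0.41  0.11 -0.18] rot [-0.002 -0.001 -0.   ] d goal-frame cm [ 0.41  0.11 -0.18]
```

View pics/n2.png

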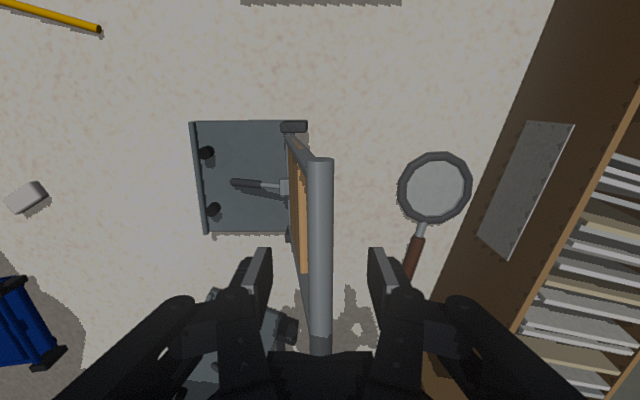

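jog_arm:
  commands:
    - [[0.4,0,0,0,0,0,4],[0,0,0,0,0,0,2],[0,0,0,0,0,0,0.4],[0,0,0,0,0,0,0.4],[0,0,0,0,0,0,0.4],[0,0,0,0,0,0,0.4]]
  force: 30

```text
clock: 12.45
eef_pos: [631.5, 11.9, 142.6]
tool_rot: [-1.976, -2.442, 0.001]
contact_force: [-6.2, 0.1, 5.7]
width: 0.127
```

```bash
python3 go.py 632 12 142 0.21
```

```text
t 12.45 pos [631.5  11.9 142.6] F [-6.2  0.1  5.7] w 10.9 q [-0.17  0.34  1.48 -0.    1.32 -0.38]
d now-frame cm [0.   0.05 0.06] rot [-0.  0.  0.] d goal-frame cm [0.   0.05 0.06]
```

Gripped at 10.9 mm, the same reading as on the wide bar. Swinging down along the arc from 1.75 to 1.0.

jog_arm:
  commands:
    - [[0,-0.79,-0.12,0,0,0,0.4],[0,-1.59,-0.13,0,0,0,0.4],[0,-1.6,0.03,0,0,0,0.4],[0,-1.59,0.19,0,0,0,0.4],[0,-1.56,0.35,0,0,0,0.4],[0,-1.52,0.5,0,0,0,0.4],[0,-1.46,0.65,0,0,0,0.4],[0,-1.39,0.8,0,0,0,0.4]]

```text
clock: 13.25
eef_pos: [520.1, -12.5, 120.0]
tool_rot: [1.974, 2.439, 0.004]
contact_force: [-0.7, -0.5, 5.2]
width: 0.124
```

```bash
python3 go.py 520.2 -12.2 119.7 0.21
```

```text
t 13.25 pos [520.1 -12.5 120. ] F [-0.7 -0.5  5.2] w 10.6 q [-0.26  0.08  1.83  0.    1.22 -0.47]
d now-frame cm [0.03 0.02 0.03] rot [ 0.004  0.002 -0.   ] d goal-frame cm [0.03 0.02 0.03]
```

jog_arm:
  commands:
    - [[0,-1.3,0.93,0,0,0,0.4],[0,-1.2,1.06,0,0,0,0.4],[0,-1.09,1.17,0,0,0,0.4],[0,-0.97,1.27,0,0,0,0.4],[0,-0.84,1.36,0,0,0,0.4],[0,-0.7,1.44,0,0,0,0.4],[0,-0.55,1.5,0,0,0,0.4]]

```text
clock: 13.95
eef_pos: [454.3, -26.7, 31.4]
tool_rot: [1.975, 2.44, 0.001]
contact_force: [-2.3, -0.8, -0.1]
width: 0.125
```

jog_arm:
  commands:
    - [[0,-0.4,1.4,0,0,0,0.4],[0,-0.24,1.4,0,0,0,0.4],[0,-0.08,1.2,0,0,0,0.4],[0,0,0,0,0,0,0.4]]

```text
clock: 14.35
eef_pos: [447.3, -28.1, -9.3]
tool_rot: [1.976, 2.441, -0.0]
contact_force: [2.2, -3.2, -1.8]
width: 0.128
```

```bash
python3 go.py 447.5 -27.6 -14 0.21;python3 wr.py n3;python3 - <<'E'
import cv2
from station import *
r=read_camera("scene")["color"][:,:,::-1];cv2.imwrite("pics/scene10.png",r)
E
```

```text
t 14.35 pos [447.3 -28.1  -9.3] F [ 2.2 -3.2 -1.8] w 10.9 q [-0.33  0.12  2.1  -0.    0.93 -0.54]
d now-frame cm [0.04 0.03 0.47] rot [ 0.001  0.001 -0.   ] d goal-frame cm [0.04 0.03 0.47]
```

View pics/scene10.png

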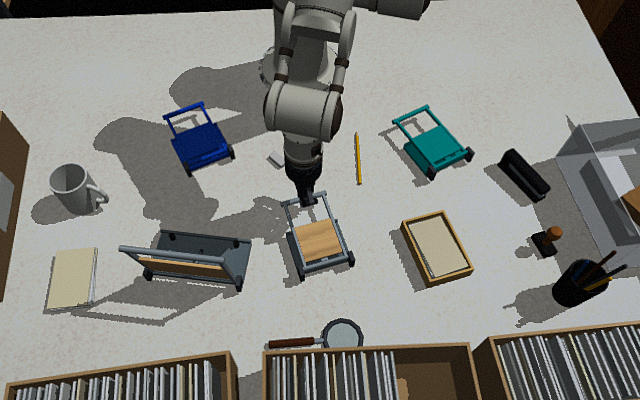

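The narrow back is folded to within about 5 mm. Opening to 40 mm, which stays inside the window, then lifting off.

jog_arm:
  commands:
    - [[0,0,0,0,0,0,3.5],[0,0,0,0,0,0,3.5],[0,0,0,0,0,0,3.5],[0,0,-1,0,0,0,3.5],[0,0,-3,0,0,0,3.5],[0,0,-4,0,0,0,3.5],[0,0,-4,0,0,0,3.5],[0,0,-4,0,0,0,3.5]]

```text
clock: 15.25
eef_pos: [446.9, -27.3, 154.1]
tool_rot: [1.976, 2.442, 0.001]
contact_force: [1.6, -0.8, -0.4]
width: 0.412
```

jog_arm:
  commands:
    - [[0,-2,-4,0,0,0,3.5],[0,-3,0,0,0,0,3.5],[0,-2,0,0,0,0,3.5],[0,0,0,0,0,0,3.5],[0,0,0,0,0,0,3.5]]

```text
clock: 15.75
eef_pos: [379.0, -42.1, 192.3]
tool_rot: [1.976, 2.44, 0.001]
contact_force: [-0.1, 0.0, -0.6]
width: 0.411
```

```bash
python3 go.py 447.5 -27.6 -14 0.21;python3 - <<'E'
import cv2
from station import *
for n,(x0,y0,x1,y1) in {"scene":(110,180,370,300),"top":(280,80,510,240)}.items():
    r=read_camera(n)["color"][:,:,::-1];cv2.imwrite(f"pics/{n}11.png",r)
    im=cv2.resize(r[y0:y1,x0:x1],None,fx=3,fy=3,interpolation=cv2.INTER_CUBIC);cv2.imwrite(f"pics/{n}11c.png",im)
E
```

```text
t 15.75 pos [379.  -42.1 192.3] F [-0.1  0.  -0.6] w 35.1 q [-0.43 -0.39  2.1   0.    1.43 -0.64]
d now-frame cm [1.000e-02 6.970e+00 2.064e+01] rot [ 0.001  0.001 -0.001] d goal-frame cm [-1.000e-02  7.000e+00  2.063e+01]
```

View pics/scene11c.png

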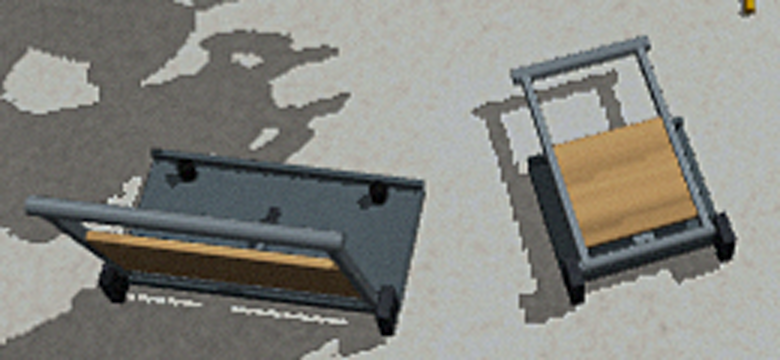

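View pics/top11c.png

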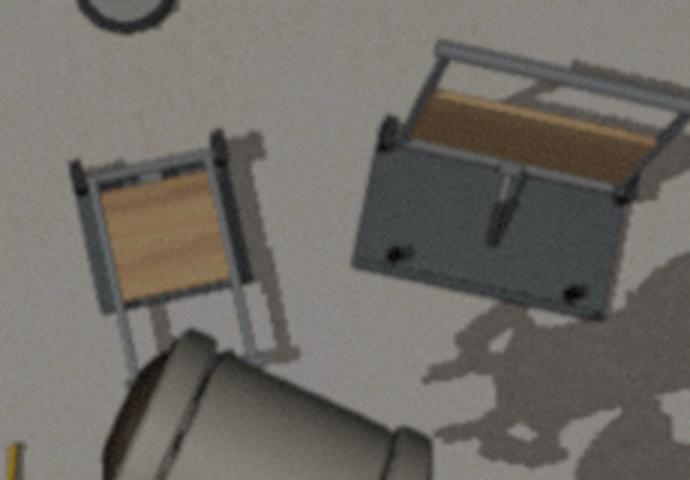

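Run:
```python
from h import *
S,T=C['scene'],C['top']
print(tri([(S,(224.3,260.3)),(T,(426.7,96))]))
hw=np.array([.976,-.218,0]);uw=np.array([.218,.976,0]);Hw=np.array([606.8,-268.7,36])
hn=np.array([.978,.209,0]);un=np.array([-.209,.978,0]);Hn=np.array([604.8,6.2,36])
for th in (1.5,1.6,1.75):
  P=Hw-hw*160*np.cos(th)+np.array([0,0,160*np.sin(th)])
  print(th,proj(S,P-uw*93.5),proj(S,P+uw*93.5),proj(T,P+uw*93.5))
for th in (0,.12,.25):
  P=Hn-hn*160*np.cos(th)+np.array([0,0,160*np.sin(th)])
  print(th,proj(S,P-un*52.5),proj(S,P+un*52.5))
```

```text
(array([ 654.48630112, -184.27955894,  195.35759856]), np.float64(2.182233050309328))
1.5 [125.52732628 227.53481926] [228.34407362 240.07465841] [421.32781081 114.90342799]
1.6 [122.54750139 235.32957504] [226.35092221 248.03839555] [422.96031941 107.10908038]
1.75 [118.53172105 247.9848121 ] [223.54059402 260.92031747] [425.08938844  95.93700661]
0 [281.13302653 206.10869953] [325.94989235 194.57749723]
0.12 [280.90875414 202.11370693] [326.4100954  190.46868909]
0.25 [280.97997713 198.69832773] [327.28299158 186.90106795]
```

Measured bar ends match 1.75 rad for the wide stand and about 0.02 rad for the narrow one. The arm is clear, so I'm handing the job in.

```bash
python3 -c "
from station import *
s=observe();print(s['clock'],s['contact_force'].round(1));print(job_done())"
```

```text
15.85 [ 0.3 -0.4 -0.7]
the job is handed in; nothing more can be done
None
```

I gripped the wide stand's top bar and swung it open along its arc, then did the same in reverse to fold the narrow stand. I released both, backed the arm clear, and handed the job in at 15.85 s of the 58 s allowed.

**Final checks:**
- **Wide stand:** in the last camera images its bar ends fall where 1.75 rad predicts, to within 1–2 pixels. The bar measures 195 mm high against the expected 193.
- **Narrow stand:** its bar ends match about 0.02 rad, well under the 0.12 rad limit.
- **Contact:** the force on the tool read under 1 N with the arm clear. The blue and turquoise look-alikes were not touched.

**What disagreed:**
- **Fingertip position:** the real fingertips sit about 36 mm behind the reported TCP. My first grasp therefore closed just above the wide bar and missed it.
- **Touch test:** I confirmed the offset by lowering the shut fingertips onto the bar. That reached 47.5 N vertically (about 51 N in all) at the wrist for a moment. It was fingertip contact, well under the 120 N wrist limit. The 40 N limit is stated for the arm and gripper body, so I expect it does not apply, but the interface gave no verdict.
- **Grip width:** the gripper read about 10.7 mm on both bars, against their stated 12 mm.

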